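Scrap the failed festoon lamps

ROBOT

A 6-joint arm with a two-finger parallel gripper is mounted at the origin on the work surface. World frame = base frame: x ahead of the robot, y to its left, z up, the work surface at z = 0. Lengths are in m, angles in rad, forces in N, time in s.
With the tool pointing down it reaches from about 0.425 to 1.125 m from the base axis. Payload 14.9 kg.
Tool frame: the origin (TCP) lies on the centre line of the jaws, within the pads' length; the fingertips stand 25 mm ahead of it and the grasp point (between the pads) lies 6 mm ahead of it; z points along the fingers, y is the line along which they close (so a half turn about z gives the same grasp; the last joint's range is limited). The gripper opens to 91 mm and grips with 3 to 60 N. Pads are 32 mm wide; open, the fingers measure 118 mm over their backs; the gripper's body (76 mm by 178 mm) begins 60 mm behind the grasp point.
Start: joints at [1.182, 0.379, 1.734, -0, 1.028, -0.033], TCP at [0.244, 0.656, 0.239] pointing down, gripper open.
Joint ranges: [-2.77, 2.77], [-0.74, 2.19], [0, 2.66], [-1.06, 4.2], [0.31, 2.87], [-3.08, 3.08]. Speed limits (rad/s): [1.89, 1.89, 2.39, 3.14, 3.14, 3.14].

INTERFACE

Orientations are given as a rotation vector (axis times angle).
In Python, from plant import bot, viewer, search_frame gives the robot as it stands.
- The arm moves only by the tool move_arm, never from a script. Its argument "steps" is a list of rows, each a list of 4 numbers: the shift along the tool's x, y, z in mm, then the turn about the tool's z in degrees. In form: [[dx, dy, dz, twist], ...]. A call has exactly 10 rows; each row is the pose to reach, as a shift and turn from the pose commanded when the call began, along the tool's axes at that moment; what a row does not reach only later rows make up. A row lasts 1/10 s, in which the tool goes at most 50 mm and 8.59 degrees, less where a joint would pass 70% of its speed; a pose out of reach is approached as far as the arm can. A call with a gripper value outside its range is refused whole. "jaw" is the opening, from 0 (shut) to 1 (fully open), set as the call begins (left out, the last holds). The fingers move at their own pace and stop on an object; "newtons" is the grip in N (left out, the last holds). Time passes only in rows, so rows that repeat a pose let the fingers close, or fill a call up. It gives the time, the measured TCP pose, the force, the opening and the grip force at its end, in the units of the state.
- bot.sense(): the state, without advancing time (a new reading comes with each control period).
- viewer.snapshot(name): name is "scene" or "top" or "wrist"; returns (picture, depth): 420x560x3 uint8, blue, green, red; 420x560 float32, m along the optical axis (not along the pixel's ray), 0 where there is no reading.
- viewer.camera_info(name): a dict with "mtx" (3x3 intrinsics, pixels), "pose" (4x4, takes a point from camera to world coordinates). Camera axes: x right, y down, z forward; pixel columns grow to the right and rows downward; lengths in m; the calibration is good to about 2 mm. A picture is of the moment at which its call begins: read the wrist's pose just before it. camera_info takes no time and is no camera call; for the wrist camera it gives the pose at the moment of the call.
- bot.sign_off(): hands the job in; it is judged then, once.
Trained networks look in the newest picture that a camera, given by its name, has taken for a name from the list of things; names that differ only in an ending like _2 or _b are one class to them, and where a whole thing is asked for, a point or a joint stands for the part that bears it (a point fixed in the world has none). Each returns a list of dicts, best first, with "p" (0 to 1); they miss things now and then, are a little off and sometimes report something else, mostly with a low value. They report only what shows in the picture. A call takes as long as a camera call. They do not tell look-alikes from the thing itself.
- search_frame(camera, thing): "centre" ([x, y, z] in m, in the coordinates of the camera as it stood for that picture, good to about 4 mm: the middle of the surface that is visible of it).
The state is a dict: "clock": time; "joint_pos": joint angles; "joint_velocities": joint speeds; "effort": joint torques, N m; "position": TCP position; "tcp_rot": TCP orientation; "contact_force": force on the tool from outside, world axes, zero at the start; "wrist_torque": the same for the moment, N m; "finger_gap": opening from 0.0 (shut) to 1.0 (fully open); "grasp_force": force on a finger pad.
Only numpy, scipy, OpenCV 4.12 (cv2) and the standard library are available. Lean on these libraries where they do the work, as an engineer would, in place of code of your own. Each camera call takes 0.05 s, during which the arm holds its last target. There are 200 camera calls.

TASK

Put every failed lamp (red band) from the bench into the blue tray, then carry the tray over and tip its load into the grey reject bin, whose sliding cover has to be slid out of the way first. Afterwards set the empty tray down squarely inside its yellow outline, handle end as it was at the start, and slide the bin's cover fully shut; leave the passed lamps (green band) and everything else on the bench where they are.

Things in the scene. Friction and masses are not known exactly. Their poses are not given: they have to be found in the camera images.
- reject1: Failed festoon lamp, 84 mm long, 45 g: square black holder 36 x 36 x 40 mm with a RED band, and an amber bulb 34 mm across. Origin at the holder's centre (18 mm up when lying on a side); own x runs along the lamp: holder -20 to +20 mm, bulb to +64 mm. Only some of the four are there in a run (None if absent).
- reject2: Failed festoon lamp, 84 mm long, 45 g: square black holder 36 x 36 x 40 mm with a RED band, and an amber bulb 34 mm across. Origin at the holder's centre (18 mm up when lying on a side); own x runs along the lamp: holder -20 to +20 mm, bulb to +64 mm. Only some of the four are there in a run (None if absent).
- reject3: Failed festoon lamp, 84 mm long, 45 g: square black holder 36 x 36 x 40 mm with a RED band, and an amber bulb 34 mm across. Origin at the holder's centre (18 mm up when lying on a side); own x runs along the lamp: holder -20 to +20 mm, bulb to +64 mm. Only some of the four are there in a run (None if absent).
- reject4: Failed festoon lamp, 84 mm long, 45 g: square black holder 36 x 36 x 40 mm with a RED band, and an amber bulb 34 mm across. Origin at the holder's centre (18 mm up when lying on a side); own x runs along the lamp: holder -20 to +20 mm, bulb to +64 mm. Only some of the four are there in a run (None if absent).
- good1: Passed festoon lamp, 84 mm long, 45 g: square black holder 36 x 36 x 40 mm with a GREEN band, and an amber bulb 34 mm across. Origin at the holder's centre (18 mm up when lying on a side); own x runs along the lamp: holder -20 to +20 mm, bulb to +64 mm. A bystander: leave it where it lies.
- good2: Passed festoon lamp, 84 mm long, 45 g: square black holder 36 x 36 x 40 mm with a GREEN band, and an amber bulb 34 mm across. Origin at the holder's centre (18 mm up when lying on a side); own x runs along the lamp: holder -20 to +20 mm, bulb to +64 mm. A bystander: leave it where it lies.
- tray: Blue scoop tray, 200 (x) x 168 (y) mm, 0.25 kg. Origin: centre of underside, z up. Floor 4 mm; side walls (4 mm thick) and rear wall (x=96 to 100 mm) 50 mm high; no front wall: parts slide out at x=-100 mm when tipped front down (sliding starts at 25 to 36 degrees). Black upright plate handle behind the rear wall: x=100 to 114 mm, 60 mm wide in y, top at z=115 mm.
- tray_grip (a point): Point inside the tray's plate handle, at (107, 0, 98) mm in the tray's frame, 17 mm below the handle's top; its axes are the tray's. Pinch the handle from above across its 14 mm thickness (along the tray's x).
- tray_lip (a point): Middle of the tray's open front edge, on the underside, at (-100, 0, 0) mm in the tray's frame.
- outline: Yellow rectangle painted on the table, the tray's home: 282 x 240 mm outside. The origin (on the table) is where the tray's origin belongs, and its x axis is the direction the tray's handle points.
- bin: Fixed grey open-topped reject bin with red panels, outside 190 (x) x 226 (y) x 100 mm high, walls and floor 5 mm. Origin at the centre of its underside. Rails at rim height run on from its +y side (to y=+328 mm) and carry the cover when open.
- cover (a joint): Aluminium sliding cover of the bin, 196 x 228 x 6 mm, top at z=107 mm: 0 = fully shut over the bin, 0.215 m = fully open. It slides along the bin's +y to open; about 2 N of friction; stays where left.
- cover_tab (a point): Point in the cover's orange upright tab, 10 mm below its top and on its centre (top about 147 mm above the table). The tab is 60 mm long (bin's x), 16 mm thick (bin's y, the sliding direction), 40 mm high; it can be pinched from above across its thickness. Axes as the bin's.
- meter: Yellow multimeter lying on the table, 130 x 75 x 30 mm. Bystander. Origin at the centre of its underside.
- tape: Roll of brown tape lying flat, 100 mm across, 45 mm high. Bystander. Origin at the centre of its underside.
- driver: Screwdriver 190 mm long lying on the table. Bystander.
- mug: White mug, 80 mm across, 95 mm high. Bystander. Origin at the centre of its underside.
There are look-alikes about, which are no part of the job. What is shaped like the reject1 but purple or turquoise is not meant.

How it is judged:
By the outcome, as a careful person would: the job done as asked, in the order asked, and still so for the second after the job is handed in, with the robot touching nothing.
Of reject1, reject2, reject3, reject4 only 2 to 4 are there at a start; the rules pass over those that are not, and their reading is None.
At some moment in a run one of reject1, reject2, reject3, reject4, tray may be knocked a few centimetres aside while the robot is not near it.
It also fails if it takes over 210 s, if anything falls off the work surface, if the arm or the gripper's body presses on something with over 40 N, if the wrist force passes 120 N, or if a joint passes its speed limit or range.

## Working session

There is one attempt and no reset: what is moved stays moved. The work goes in short steps, Python scripts to look and compute and a tool call to move; the robot and the scene stay as the last step left them, time stands still between calls to the robot, and variables do not carry over. Pictures are saved under pics/ and viewed, at most 14 in all, crops included, and the job is handed in when it is done.

Besides the shell and the picture viewer there is one more tool, called after "Call:" as name(argument=value, ...) on one line, values as JSON. move_arm: Moves the arm, as the interface text tells. Its arguments: {"type":"object","properties":{"steps":{"type":"array"},"jaw":{"type":"number"},"newtons":{"type":"number"}},"required":["steps"]}

```bash
ls; mkdir -p pics; python3 - <<'E'
from plant import bot, viewer, search_frame
import cv2, numpy as np
s=bot.sense(); print(s)
for n in ("scene","top"):
    im,d=viewer.snapshot(n); cv2.imwrite(f"pics/{n}0.png",im); np.save(f"pics/{n}0.npy",d)
    ci=viewer.camera_info(n); print(n,ci)
    T=ci["pose"]
    for th in ["reject1","good1","tray","tray_grip","tray_lip","outline","bin","cover_tab","cover"]:
        try:
            for r in search_frame(n,th)[:8]:
                c=np.array(r["centre"]); w=T[:3,:3]@c+T[:3,3]; p=ci["mtx"]@c; p=p/p[2]
                print(th,round(r["p"],2),w.round(3),p[:2].round(0))
        except Exception as e: print(th,e)
print(bot.sense()["clock"])
E
```

```text
pics
{'clock': 0.0, 'joint_pos': array([ 1.18168588e+00,  3.79385555e-01,  1.73477375e+00,  1.56811974e-05,
        1.02849434e+00, -3.32884262e-02]), 'joint_velocities': array([-7.88864244e-04, -2.65879399e-05,  4.58642195e-04, -9.46329357e-04,
        1.30671304e-03,  1.12897038e-03]), 'effort': array([ 2.57948966e-03, -7.63730192e+01, -4.34375131e+01,  6.51425449e-02,
        4.22814803e-02, -6.37472453e-05]), 'position': array([0.24370955, 0.65581814, 0.23830781]), 'tcp_rot': array([-5.55950802e-01, -3.09176980e+00,  1.62503633e-03]), 'contact_force': array([-0.63447761, -0.24301078, -0.2575126 ]), 'wrist_torque': array([0.01575488, 0.02246914, 0.03796363]), 'grasp_force': 0.0, 'finger_gap': 1.0017656937753554}
scene {'mtx': array([[508.22000524,   0.        , 274.81078556],
       [  0.        , 508.22000524, 213.26322506],
       [  0.        ,   0.        ,   1.        ]]), 'pose': array([[-8.07272789e-01,  3.32088238e-01, -4.87881180e-01,
         1.16778731e+00],
       [ 5.90177348e-01,  4.52622262e-01, -6.68448790e-01,
         7.18280068e-01],
       [-1.15809757e-03, -8.
[... 1295 characters left out ...]
 0.        ,  0.        ,  0.        ,  1.        ]])}
reject1 0.78 [0.636 0.321 0.031] [108. 193.]
reject1 0.7 [ 0.328 -0.09   0.037] [234. 287.]
reject1 0.6 [0.674 0.165 0.037] [155. 181.]
reject1 0.52 [0.682 0.055 0.03 ] [189. 178.]
good1 0.79 [ 0.483 -0.418  0.038] [334. 238.]
good1 0.77 [ 0.572 -0.301  0.033] [298. 211.]
tray 0.72 [ 0.551 -0.116 -0.   ] [242. 219.]
tray_grip 0.74 [ 0.552 -0.111  0.006] [240. 218.]
tray_lip 0.68 [ 0.555 -0.109  0.006] [240. 217.]
tray_lip 0.58 [0.68  0.056 0.036] [189. 179.]
outline 0.62 [ 0.555 -0.099  0.001] [237. 217.]
bin 0.75 [0.466 0.196 0.105] [141. 244.]
cover_tab 0.86 [0.457 0.201 0.111] [139. 247.]
cover 0.69 [0.462 0.199 0.108] [140. 245.]
1.0
```

```bash
python3 - <<'E'
import cv2
for n in("scene","top"):
    im=cv2.imread(f"pics/{n}0.png"); cv2.imwrite(f"pics/{n}0b.png",cv2.resize(im,(800,600),interpolation=cv2.INTER_CUBIC))
E
```

```text
(no output)
```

View pics/scene0b.png

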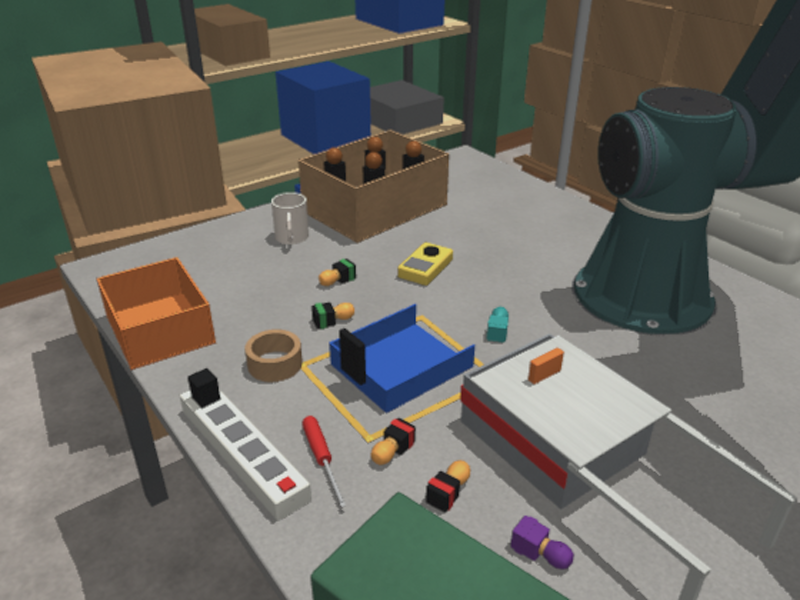

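View pics/top0b.png

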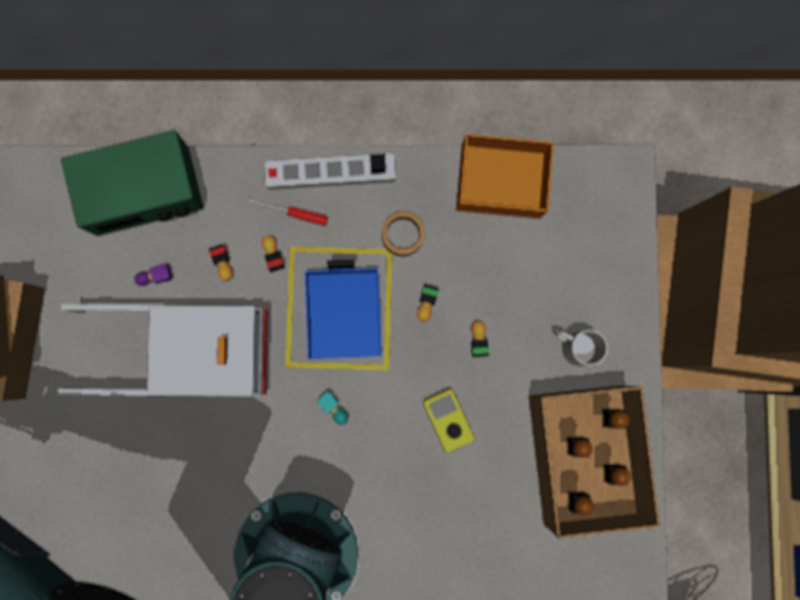

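The top view shows two red-banded lamps, at about (273,253) and (220,262) in the enlarged picture. The tray is at (343,313) with its handle toward +x. The cover is shut, with its tab at (222,350). The purple and turquoise lamps are decoys.

```bash
cat > h.py <<'E'
from plant import bot, viewer, search_frame
import cv2, numpy as np
from scipy.spatial.transform import Rotation as R
def state():
    s=bot.sense(); return s, np.array(s["position"]), R.from_rotvec(s["tcp_rot"]).as_matrix()
def plan(p, yh=None, tag=""):
    "shift/turn from current pose to world p with tool-y heading yh (deg, mod 180)"
    s,t,M=state(); d=M.T@(np.array(p)-t)*1000
    h=np.degrees(np.arctan2(M[1,1],M[0,1])); tw=0
    if yh is not None: tw=-((yh-h+90)%180-90)
    print(tag,"move",d.round(1),"twist",round(tw,1),"| tcp",t.round(4),"yh",round(h,1),"j6",round(s["joint_pos"][5],2),"t",round(s["clock"],1),"F",np.round(s["contact_force"],1),"gap",round(s["finger_gap"]*91,1),"gf",round(s["grasp_force"],1))
def shot(cam,name=None):
    ci=viewer.camera_info(cam); im,d=viewer.snapshot(cam)
    if name: cv2.imwrite(f"pics/{name}.png",im)
    return im,d,ci["mtx"],ci["pose"]
def cloud(d,K,T):
    v,u=np.mgrid[:d.shape[0],:d.shape[1]]
    c=np.stack([(u-K[0,2])/K[0,0]*d,(v-K[1,2])/K[1,1]*d,d],-1)
    w=c@T[:3,:3].T+T[:3,3]; w[d==0]=np.nan; return w
def mask(im,col):
    h=cv2.cvtColor(im,cv2.COLOR_BGR2HSV); H,S,V=h[...,0].astype(int),h[...,1],h[...,2]
    r={"red":(0,5,175),"amber":(8,22,999),"green":(50,75,999),"blue":(105,125,999),"yellow":(23,33,999),"orange":(6,16,999)}[col]
    m=((H>=r[0])&(H<=r[1])|(H>=r[2]))&(S>130)&(V>50)
    return m.astype(np.uint8)
def blobs(im,W,col,amin=30):
    n,l,st,c=cv2.connectedComponentsWithStats(mask(im,col)); out=[]
    for i in range(1,n):
        if st[i,4]>=amin:
            w=W[l==i]; w=w[~np.isnan(w[:,0])]
            if len(w): out.append((c[i].round(0),st[i,4],np.median(w,0).round(4),w))
    return out
def find(cam,thing,T):
    for r in search_frame(cam,thing)[:6]:
        print(thing,round(r["p"],2),(T[:3,:3]@np.array(r["centre"])+T[:3,3]).round(3))
E
python3 - <<'E'
from h import *
s,t,M=state(); T=viewer.camera_info("wrist")["pose"]
print("cam in tool",(M.T@(T[:3,3]-t)).round(3),(M.T@T[:3,:3]).round(2), viewer.camera_info("wrist")["mtx"].round(0))
for n in("top","scene"):
    im=cv2.imread(f"pics/{n}0.png");d=np.load(f"pics/{n}0.npy");ci=viewer.camera_info(n);W=cloud(d,ci["mtx"],ci["pose"])
    for c in("red","amber","blue","orange"):
        for b in blobs(im,W,c): 
            if 0.2<b[2][0]<0.9 and abs(b[2][1])<.45: print(n,c,b[:3])
plan([0.62,0.10,0.40],90)
E
```

```text
cam in tool [ 0.077 -0.001 -0.147] [[-0.   -0.96 -0.28]
 [ 1.   -0.    0.  ]
 [-0.   -0.28  0.96]] [[375.   0. 274.]
 [  0. 375. 213.]
 [  0.   0.   1.]]
top red (array([215., 151.]), np.int32(180), array([ 0.7748, -0.0287,  0.025 ]))
top red (array([152., 176.]), np.int32(63), array([0.6912, 0.1759, 0.037 ]))
top red (array([192., 184.]), np.int32(64), array([0.6627, 0.0457, 0.0374]))
top red (array([185., 245.]), np.int32(126), array([0.4626, 0.063 , 0.0716]))
top amber (array([188., 171.]), np.int32(76), array([0.7075, 0.0573, 0.031 ]))
top amber (array([157., 189.]), np.int32(94), array([0.6492, 0.1615, 0.0308]))
top amber (array([297., 217.]), np.int32(88), array([ 0.553 , -0.2975,  0.031 ]))
top amber (array([335., 231.]), np.int32(88), array([ 0.5062, -0.4196,  0.0303]))
top amber (array([155., 245.]), np.int32(89), array([0.4616, 0.1442, 0.1465]))
top blue (array([240., 219.]), np.int32(3144), array([ 0.5497, -0.1101,  0.0054]))
top orange (array([156., 244.]), np.int32(52), array([0.4675, 0.1411, 0.1457]))
scene red (array([360., 306.]), np.int32(866), array([0.5601, 0.1937,
[... 1048 characters left out ...]
(array([321., 329.]), np.int32(167), array([0.6474, 0.1712, 0.0292]))
scene blue (array([281., 251.]), np.int32(3554), array([ 0.5425, -0.1072,  0.0074]))
scene orange (array([230., 195.]), np.int32(66), array([ 0.5153, -0.4068,  0.0212]))
scene orange (array([242., 219.]), np.int32(59), array([ 0.5533, -0.2815,  0.0206]))
scene orange (array([382., 255.]), np.int32(366), array([0.4678, 0.1571, 0.1348]))
scene orange (array([268., 318.]), np.int32(123), array([0.7187, 0.0746, 0.0227]))
scene orange (array([325., 333.]), np.int32(51), array([0.6432, 0.1785, 0.0232]))
 move [-546.3 -390.3 -161.1] twist -20.4 | tcp [0.2439 0.6562 0.2389] yh 69.6 j6 -0.03 t 1.0 F [-0.8 -0.4  0.4] gap 90.8 gf 0.0
```

Call:
move_arm(steps=[[0, 0, -60, 0], [-60, -40, -100, -5], [-546, -390, -161, -20], [-546, -390, -161, -20], [-546, -390, -161, -20], [-546, -390, -161, -20], [-546, -390, -161, -20], [-546, -390, -161, -20], [-546, -390, -161, -20], [-546, -390, -161, -20]], jaw=1)

```text
clock: 2.0
position: [0.4903, 0.2921, 0.3699]
tcp_rot: [0.01, 3.141, 0.0]
contact_force: [0.7, 0.7, -0.2]
finger_gap: 1.0
grasp_force: 0.0
```

Call:
move_arm(steps=[[0, 0, 0, 0], [0, 0, 0, 0], [0, 0, 0, 0], [0, 0, 0, 0], [0, 0, 0, 0], [0, 0, 0, 0], [0, 0, 0, 0], [0, 0, 0, 0], [0, 0, 0, 0], [0, 0, 0, 0]])

```text
clock: 3.0
position: [0.4895, 0.2939, 0.3694]
tcp_rot: [0.011, 3.142, 0.0]
contact_force: [-0.0, 0.3, 0.2]
finger_gap: 1.002
grasp_force: 0.0
```

Call:
move_arm(steps=[[-40, -60, -31, 0], [-80, -120, -31, 0], [-130, -194, -31, 0], [-130, -194, -31, 0], [-130, -194, -31, 0], [-130, -194, -31, 0], [-130, -194, -31, 0], [-130, -194, -31, 0], [-130, -194, -31, 0], [-130, -194, -31, 0]])

```text
clock: 4.0
position: [0.6178, 0.0999, 0.4005]
tcp_rot: [0.009, 3.142, 0.0]
contact_force: [-0.3, 0.2, -0.2]
finger_gap: 1.002
grasp_force: 0.0
```

```bash
python3 - <<'E'
from h import *
im,d,K,T=shot("wrist","w1"); np.save("pics/w1.npy",d); W=cloud(d,K,T)
for c in("red","amber","blue","orange","yellow"):
    for b in blobs(im,W,c,60): print(c,b[:3], b[3].min(0).round(3),b[3].max(0).round(3))
find("wrist","reject1",T); find("wrist","tray_grip",T); find("wrist","cover_tab",T)
plan([0.62,0.1,0.4],90)
E
```

```text
red (array([243.,  59.]), np.int32(197), array([0.4949, 0.0631, 0.0758])) [ 0.416  0.055 -0.   ] [0.558 0.065 0.079]
red (array([238., 196.]), np.int32(291), array([0.6644, 0.0482, 0.0381])) [0.653 0.023 0.   ] [0.686 0.066 0.041]
red (array([330., 216.]), np.int32(263), array([0.6937, 0.1776, 0.0383])) [0.683 0.159 0.001] [0.717 0.196 0.041]
red (array([201., 267.]), np.int32(685), array([ 0.7776, -0.0113,  0.0248])) [ 0.61  -0.043  0.013] [0.8   0.053 0.381]
amber (array([322.,  28.]), np.int32(1026), array([0.4699, 0.1464, 0.1476])) [0.441 0.14  0.115] [0.494 0.155 0.151]
amber (array([205.,  94.]), np.int32(2384), array([0.5126, 0.0125, 0.0025])) [ 0.425 -0.068 -0.001] [0.709 0.025 0.006]
amber (array([319., 184.]), np.int32(475), array([0.6513, 0.1623, 0.0305])) [0.628 0.146 0.001] [0.673 0.18  0.037]
amber (array([ 38., 240.]), np.int32(3003), array([ 0.7271, -0.2449,  0.0402])) [ 0.58  -0.296  0.003] [0.772 0.044 0.462]
amber (array([249., 224.]), np.int32(495), array([0.7078, 0.062 , 0.0319])) [0.685 0.043 0.001] [0.73  0.078 0.038]
amber (array([ 63., 322.]), np.int32(1211),
[... 720 characters left out ...]
rray([0.7113, 0.0632, 0.029 ])) [0.691 0.043 0.001] [0.73  0.078 0.036]
yellow (array([87., 17.]), np.int32(1217), array([ 0.4285, -0.1464,  0.0024])) [ 0.42  -0.215 -0.   ] [ 0.451 -0.066  0.027]
yellow (array([319., 179.]), np.int32(131), array([0.6413, 0.161 , 0.035 ])) [0.632 0.154 0.03 ] [0.653 0.17  0.038]
yellow (array([126., 212.]), np.int32(1066), array([ 0.6985, -0.1208,  0.0026])) [ 0.66  -0.223 -0.001] [ 0.707 -0.011  0.117]
reject1 0.97 [0.637 0.316 0.037]
reject1 0.75 [0.68  0.056 0.038]
tray_grip 0.81 [ 0.553 -0.115  0.009]
cover_tab 0.79 [0.496 0.196 0.108]
 move [-2.   0.6  0.5] twist -0.4 | tcp [0.618  0.0994 0.4005] yh 89.6 j6 -1.44 t 4.2 F [ 0.1 -0.2 -0.7] gap 91.3 gf 0.0
```

View pics/w1.png

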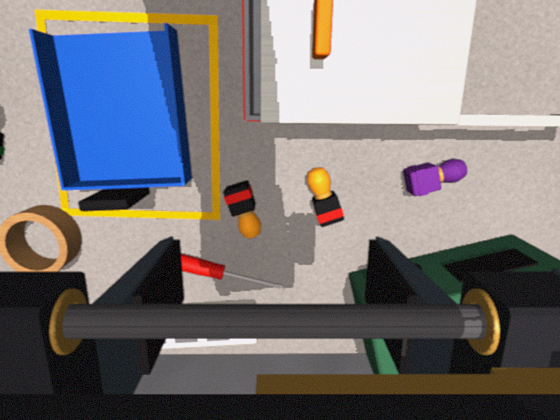

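The wrist view shows reject A with its holder at (238,196) and bulb at (249,224). Reject B has its holder at (330,216) and bulb at (319,184). The tray sits inside the outline, and the cover tab is at (322,28).

```bash
cat >> h.py <<'E'
def lamp(W,im,x,y,r=.09):
    "fit of a lamp near (x,y): holder centre, bulb heading"
    near=np.hypot(W[...,0]-x,W[...,1]-y)<r
    hi=near&(W[...,2]>.033)&(W[...,2]<.046)
    am=mask(im,"amber")>0
    h=W[hi&~am][:,:2]; b=np.median(W[near&am&(W[...,2]>.02)&(W[...,2]<.06)],0)
    h=h[np.hypot(*(h-np.median(h,0)).T)<.03]
    (c,sz,a)=cv2.minAreaRect((h*1000).astype(np.float32))
    hd=np.degrees(np.arctan2(b[1]-c[1]/1000,b[0]-c[0]/1000))
    a=a+90*round((hd-a)/90)
    print("holder",np.round(c,1),"size",np.round(sz,1),"bulb",b.round(4),"heading",round(hd,1),"rect heading",round(a,1),"top z",round(float(np.median(W[hi&~am][:,2])),4))
    return np.array(c)/1000,a
E
python3 - <<'E'
from h import *
im=cv2.imread("pics/w1.png");d=np.load("pics/w1.npy");ci=viewer.camera_info("wrist");K,T=ci["mtx"],ci["pose"];W=cloud(d,K,T)
for x,y in((.6644,.0482),(.6937,.1776)):
    c,a=lamp(W,im,x,y,.06); plan([*c,.15],a+90)
# tray
bl=(mask(im,"blue")>0)&(W[...,0]<.8)
rim=W[bl&(W[...,2]>.042)]; r=cv2.minAreaRect((rim[:,:2]*1000).astype(np.float32)); print("tray rim",np.round(r,1) if 0 else r, np.median(rim[:,2]))
fl=W[bl&(W[...,2]<.01)]; print("floor",fl.min(0),fl.max(0), cv2.minAreaRect((fl[:,:2]*1000).astype(np.float32)))
hd=W[(abs(W[...,0]-.65)<.06)&(abs(W[...,1]+.12)<.07)&(W[...,2]>.105)&(W[...,2]<.13)]; print("handle",len(hd),hd.mean(0),cv2.minAreaRect((hd[:,:2]*1000).astype(np.float32)))
# cover tab
tb=W[(mask(im,"orange")>0)&(W[...,2]>.135)&(W[...,2]<.16)]; print("tab",tb.min(0),tb.max(0),cv2.minAreaRect((tb[:,:2]*1000).astype(np.float32)))
E
```

```text
holder [671.   48.6] size [39.5 37.3] bulb [0.7064 0.0603 0.0321] heading 18.3 rect heading 17.4 top z 0.0377
 move [-53.2 -50.5 250.5] twist -17.8 | tcp [0.618  0.0994 0.4005] yh 89.6 j6 -1.44 t 4.2 F [ 0.1 -0.2 -0.7] gap 91.3 gf 0.0
holder [687.5 175.8] size [40.1 36.8] bulb [0.6555 0.1649 0.0314] heading -161.1 rect heading -161.5 top z 0.0376
 move [-68.9  76.8 250.5] twist -18.9 | tcp [0.618  0.0994 0.4005] yh 89.6 j6 -1.44 t 4.2 F [ 0.1 -0.2 -0.7] gap 91.3 gf 0.0
tray rim ((549.8569946289062, -109.97689819335938), (201.36404418945312, 169.3296356201172), 1.818304181098938) 0.05059978444712271
floor [ 0.44722957 -0.19388673  0.00126994] [ 0.66108516 -0.02478845  0.00998642] ((553.4764404296875, -108.40222930908203), (210.24659729003906, 165.5357666015625), 2.0337178707122803)
handle 655 [ 0.65403535 -0.10392668  0.11504157] ((655.267333984375, -105.7276611328125), (14.478534698486328, 60.05369567871094), 1.9153164625167847)
tab [0.44365804 0.13962027 0.13533452] [0.49460728 0.15489041 0.14984049] ((469.15313720703125, 147.2326202392578), (14.872986793518066, 50.8222770690918), 89.31362915039062)
```

Call:
move_arm(steps=[[-13, -12, 30, -5], [-26, -25, 70, -10], [-40, -38, 110, -15], [-53, -50, 150, -18], [-53, -50, 190, -18], [-53, -50, 230, -18], [-53, -50, 260, -18], [-53, -50, 280, -18], [-53, -50, 290, -18], [-53, -50, 290, -18]], jaw=0.8)

```text
clock: 5.2
position: [0.6703, 0.0487, 0.1094]
tcp_rot: [0.481, -3.103, -0.0]
contact_force: [-0.1, 0.1, -0.2]
finger_gap: 0.8
grasp_force: 0.0
```

```bash
python3 - <<'E'
from h import *
plan([.671,.0486,.030],107.5)
im=cv2.imread("pics/w1.png")
im2,d,K,T=shot("wrist"); W=cloud(d,K,T); 
try: lamp(W,im2,.671,.0486,.06)
except Exception as e: print(e)
# outline from w1: recompute pose of camera then
d=np.load("pics/w1.npy")
Rc=np.array([[-0.,-.96,-.28],[1,0,0],[0,-.28,.96]])
E
```

```text
move [-0.8 -0.3 79.4] twist 0.1 | tcp [0.6703 0.0487 0.1094] yh 107.6 j6 -1.84 t 5.2 F [-0.1  0.1 -0.2] gap 72.8 gf 0.0
holder [670.3  48.3] size [39.2 37.2] bulb [0.7051 0.0582 0.032 ] heading 15.9 rect heading 17.3 top z 0.0377
```

Call:
move_arm(steps=[[0, 0, 25, 0], [0, 0, 50, 0], [0, 0, 70, 0], [0, 0, 79, 0], [0, 0, 79, 0], [0, 0, 79, 0], [0, 0, 79, 0], [0, 0, 79, 0], [0, 0, 79, 0], [0, 0, 79, 0]])

```text
clock: 6.25
position: [0.671, 0.0487, 0.0317]
tcp_rot: [-0.481, 3.104, -0.0]
contact_force: [-1.0, 0.7, 0.7]
finger_gap: 0.801
grasp_force: 0.0
```

Call:
move_arm(steps=[[0, 0, 0, 0], [0, 0, 0, 0], [0, 0, 0, 0], [0, 0, 0, 0], [0, 0, 0, 0], [0, 0, 0, 0], [0, 0, 0, 0], [0, 0, 0, 0], [0, 0, -10, 0], [0, 0, -30, 0]], jaw=0, newtons=15)

```text
clock: 7.25
position: [0.6699, 0.0486, 0.0609]
tcp_rot: [0.481, -3.102, -0.0]
contact_force: [0.4, 0.2, -0.7]
finger_gap: 0.394
grasp_force: 15.0
```

```bash
python3 - <<'E'
from h import *
plan([.5588,-.0737,.036],91.8)
E
```

```text
move [142.9 -83.   25.2] twist 15.8 | tcp [0.6699 0.0486 0.0609] yh 107.6 j6 -1.84 t 7.2 F [ 0.4  0.2 -0.7] gap 35.9 gf 15.0
```

Call:
move_arm(steps=[[0, 0, -45, 0], [20, -12, -90, 4], [50, -29, -90, 8], [85, -49, -90, 12], [120, -70, -90, 16], [143, -83, -90, 16], [143, -83, -90, 16], [143, -83, -70, 16], [143, -83, -40, 16], [143, -83, -40, 16]])

```text
clock: 8.25
position: [0.5582, -0.0731, 0.0992]
tcp_rot: [0.045, -3.137, -0.001]
contact_force: [-0.7, 0.6, -0.4]
finger_gap: 0.393
grasp_force: 15.0
```

```bash
python3 - <<'E'
from h import *
plan([.5588,-.0737,.036],91.8)
im,d,K,T=shot("top"); W=cloud(d,K,T)
bl=(mask(im,"blue")>0)&(abs(W[...,0]-.55)<.16)&(abs(W[...,1]+.11)<.16)
print(np.median(W[bl],0)); print(cv2.minAreaRect((W[bl][:,:2]*1000).astype(np.float32)))
E
```

```text
move [-0.8 -0.6 63.2] twist -0.2 | tcp [ 0.5582 -0.0731  0.0992] yh 91.6 j6 -1.77 t 8.2 F [-0.7  0.6 -0.4] gap 35.7 gf 15.0
[ 0.52519223 -0.15960075  0.0067219 ]
((547.5923461914062, -125.17768859863281), (206.55421447753906, 148.13522338867188), 6.467829704284668)
```

Call:
move_arm(steps=[[0, 0, 20, 0], [0, 0, 40, 0], [0, 0, 55, 0], [0, 0, 62, 0], [0, 0, 62, 0], [0, 0, 62, 0], [0, 0, 62, 0], [0, 0, 62, 0], [0, 0, 62, 0], [0, 0, 62, 0]])

```text
clock: 9.3
position: [0.5598, -0.0737, 0.0396]
tcp_rot: [-0.044, 3.141, -0.0]
contact_force: [-0.0, -0.3, 0.5]
finger_gap: 0.395
grasp_force: 15.0
```

Call:
move_arm(steps=[[0, 0, 0, 0], [0, 0, 0, 0], [0, 0, 0, 0], [0, 0, 0, 0], [0, 0, 0, 0], [0, 0, -20, 0], [0, 0, -50, 0], [0, 0, -90, 0], [0, 0, -130, 0], [0, 0, -160, 0]], jaw=0.55)

```text
clock: 10.3
position: [0.56, -0.0737, 0.2018]
tcp_rot: [-0.044, 3.14, -0.001]
contact_force: [0.3, -0.5, 0.6]
finger_gap: 0.552
grasp_force: 0.0
```

```bash
python3 - <<'E'
from h import *
plan([.6875,.1758,.13],108.5)
E
```

```text
move [-134.4  245.9   72. ] twist -16.9 | tcp [ 0.56   -0.0737  0.2018] yh 91.6 j6 -1.77 t 10.3 F [ 0.3 -0.5  0.6] gap 50.3 gf 0.0
```

Call:
move_arm(steps=[[-20, 37, 0, -4], [-45, 82, 0, -8], [-70, 127, 0, -12], [-95, 172, 20, -17], [-120, 217, 50, -17], [-134, 246, 72, -17], [-134, 246, 72, -17], [-134, 246, 72, -17], [-134, 246, 72, -17], [-134, 246, 72, -17]], jaw=0.8)

```text
clock: 11.3
position: [0.6868, 0.1749, 0.1285]
tcp_rot: [-0.506, 3.099, -0.0]
contact_force: [-0.3, -1.0, 0.0]
finger_gap: 0.8
grasp_force: 0.0
```

```bash
python3 - <<'E'
from h import *
im,d,K,T=shot("wrist","w2"); W=cloud(d,K,T)
c,a=lamp(W,im,.6875,.1758,.06); plan([*c,.03],a+90)
E
```

```text
holder [686.9 175.9] size [39.6 36.8] bulb [0.6478 0.1627 0.0319] heading -161.4 rect heading -161.4 top z 0.0377
 move [-0.3  1.  98.6] twist -0.1 | tcp [0.6869 0.1749 0.1286] yh 108.5 j6 -1.68 t 11.3 F [-0.1  0.5 -0.6] gap 72.9 gf 0.0
```

Call:
move_arm(steps=[[0, 1, 30, 0], [0, 1, 60, 0], [0, 1, 85, 0], [0, 1, 97, 0], [0, 1, 97, 0], [0, 1, 97, 0], [0, 1, 97, 0], [0, 1, 97, 0], [0, 1, 97, 0], [0, 1, 97, 0]])

```text
clock: 12.35
position: [0.6865, 0.177, 0.0308]
tcp_rot: [-0.508, 3.1, 0.0]
contact_force: [0.4, -0.4, -0.4]
finger_gap: 0.802
grasp_force: 0.0
```

Call:
move_arm(steps=[[0, 0, 0, 0], [0, 0, 0, 0], [0, 0, 0, 0], [0, 0, 0, 0], [0, 0, 0, 0], [0, 0, 0, 0], [0, 0, -20, 0], [0, 0, -60, 0], [0, 0, -100, 0], [0, 0, -130, 0]], jaw=0)

```text
clock: 13.35
position: [0.6871, 0.1771, 0.1645]
tcp_rot: [-0.508, 3.098, 0.0]
contact_force: [0.2, -0.2, -0.2]
finger_gap: 0.391
grasp_force: 15.0
```

```bash
python3 - <<'E'
from h import *
plan([.576,-.1452,.10],91.8)
# outline from top image + tray walls
im,d,K,T=shot("top"); W=cloud(d,K,T)
bl=(mask(im,"blue")>0)&(abs(W[...,0]-.55)<.16)&(abs(W[...,1]+.11)<.16)
for lo,hi in((0,.02),(.035,.06)):
    q=W[bl&(W[...,2]>lo)&(W[...,2]<hi)]; print(len(q),cv2.minAreaRect((q[:,:2]*1000).astype(np.float32)))
ye=(mask(im,"yellow")>0)&(abs(W[...,0]-.55)<.2)&(abs(W[...,1]+.11)<.2)&(W[...,2]<.01)
q=W[ye]; print("outline",len(q),cv2.minAreaRect((q[:,:2]*1000).astype(np.float32)))
for c in("red","amber","green"): print(c,[b[:3] for b in blobs(im,W,c,30) if .3<b[2][0]<.9 and abs(b[2][1])<.45])
E
```

```text
move [ 208.3 -270.    64. ] twist 16.8 | tcp [0.6871 0.1771 0.1645] yh 108.6 j6 -1.68 t 13.3 F [ 0.2 -0.2 -0.2] gap 35.5 gf 15.0
2237 ((550.1057739257812, -109.81951904296875), (203.74017333984375, 160.58860778808594), 1.9583624601364136)
216 ((547.3504638671875, -110.7823486328125), (197.29527282714844, 165.07154846191406), 1.5781785249710083)
outline 568 ((563.2442016601562, -99.57804107666016), (237.4680938720703, 280.8874206542969), 88.11178588867188)
red [(array([215., 151.]), np.int32(178), array([ 0.7747, -0.029 ,  0.0246])), (array([229., 217.]), np.int32(57), array([ 0.5529, -0.0757,  0.0426])), (array([185., 245.]), np.int32(121), array([0.4657, 0.0633, 0.0729]))]
amber [(array([205., 235.]), np.int32(271), array([0.4805, 0.013 , 0.0021])), (array([229., 204.]), np.int32(67), array([ 0.5989, -0.0754,  0.0352])), (array([297., 217.]), np.int32(84), array([ 0.5528, -0.2977,  0.0315])), (array([335., 231.]), np.int32(86), array([ 0.5062, -0.42  ,  0.0303]))]
green [(array([301., 204.]), np.int32(43), array([ 0.595 , -0.3097,  0.0383])), (array([336., 245.]), np.int32(44), array([ 0.4603, -0.4233,  0.038 ]))]
```

Call:
move_arm(steps=[[25, -32, -20, 2], [55, -71, -20, 5], [85, -110, -20, 8], [115, -149, -20, 12], [145, -188, -20, 17], [175, -227, -20, 17], [200, -259, -20, 17], [208, -270, 0, 17], [208, -270, 30, 17], [208, -270, 60, 17]])

```text
clock: 14.4
position: [0.5758, -0.1463, 0.1011]
tcp_rot: [-0.042, 3.139, -0.001]
contact_force: [1.1, -0.8, -1.2]
finger_gap: 0.396
grasp_force: 15.0
```

```bash
python3 - <<'E'
from h import *
plan([.576,-.1452,.037],91.8)
E
```

```text
move [-0.1  1.1 64.1] twist -0.3 | tcp [ 0.5758 -0.1463  0.1011] yh 91.5 j6 -1.89 t 14.4 F [ 1.1 -0.8 -1.2] gap 36.0 gf 15.0
```

Call:
move_arm(steps=[[0, 1, 20, 0], [0, 1, 40, 0], [0, 1, 55, 0], [0, 1, 63, 0], [0, 1, 63, 0], [0, 1, 63, 0], [0, 1, 63, 0], [0, 1, 63, 0], [0, 1, 63, 0], [0, 1, 63, 0]])

```text
clock: 15.4
position: [0.5755, -0.1444, 0.0377]
tcp_rot: [-0.044, 3.141, -0.0]
contact_force: [0.9, 0.5, -1.6]
finger_gap: 0.396
grasp_force: 15.0
```

Call:
move_arm(steps=[[0, 0, 0, 0], [0, 0, 0, 0], [0, 0, 0, 0], [0, 0, 0, 0], [0, 0, 0, 0], [0, 0, -20, 0], [0, 0, -50, 0], [0, 0, -90, 0], [0, 0, -130, 0], [0, 0, -170, 0]], jaw=0.55)

```text
clock: 16.4
position: [0.5751, -0.1442, 0.209]
tcp_rot: [0.044, -3.141, -0.0]
contact_force: [1.2, -1.2, -0.7]
finger_gap: 0.545
grasp_force: 0.0
```

```bash
python3 - <<'E'
from h import *
plan([.469,.12,.35],90)
E
```

```text
move [  98.6  267.1 -141. ] twist 1.6 | tcp [ 0.5751 -0.1442  0.209 ] yh 91.6 j6 -1.88 t 16.4 F [ 1.2 -1.2 -0.7] gap 49.6 gf 0.0
```

Call:
move_arm(steps=[[10, 27, -40, 1], [25, 67, -80, 2], [40, 108, -120, 2], [56, 150, -141, 2], [72, 194, -141, 2], [88, 238, -141, 2], [98, 267, -141, 2], [98, 267, -141, 2], [98, 267, -141, 2], [98, 267, -141, 2]])

```text
clock: 17.4
position: [0.4702, 0.1192, 0.3483]
tcp_rot: [-0.011, -3.142, 0.0]
contact_force: [0.5, 0.1, 0.4]
finger_gap: 0.549
grasp_force: 0.0
```

```bash
python3 - <<'E'
from h import *
im,d,K,T=shot("wrist","w3"); W=cloud(d,K,T)
tb=W[(mask(im,"orange")>0)&(W[...,2]>.143)&(W[...,2]<.155)]; print("tab",tb.min(0),tb.max(0),cv2.minAreaRect((tb[:,:2]*1000).astype(np.float32)))
cv=W[(W[...,2]>.103)&(W[...,2]<.11)&(W[...,0]>.3)]; print("cover",len(cv),cv.min(0),cv.max(0),cv2.minAreaRect((cv[:,:2]*1000).astype(np.float32)))
ye=(mask(im,"yellow")>0)&(abs(W[...,0]-.55)<.2)&(abs(W[...,1]+.11)<.2)&(W[...,2]<.01)
q=W[ye]; print("outline",len(q),q.min(0),q.max(0),cv2.minAreaRect((q[:,:2]*1000).astype(np.float32)))
find("wrist","cover_tab",T); plan([.469,.147,.145],90)
E
```

```text
tab [0.43412627 0.13994361 0.1432476 ] [0.49289013 0.15548034 0.149526  ] ((463.51513671875, 147.80026245117188), (14.977090835571289, 58.77534866333008), 89.13349151611328)
cover 38016 [0.3654902  0.06654484 0.103005  ] [0.56439145 0.31372349 0.10999937] ((464.7201843261719, 190.18008422851562), (245.1538848876953, 195.97181701660156), 89.03375244140625)
outline 1309 [ 4.20158444e-01 -2.16564555e-01 -2.25049673e-04] [0.57241751 0.01981162 0.00563258] ((458.02447509765625, -78.39176940917969), (273.33953857421875, 116.43437194824219), 62.714115142822266)
cover_tab 0.83 [0.453 0.197 0.108]
 move [  1.5  28.1 203.3] twist -0.5 | tcp [0.4703 0.1189 0.3483] yh 89.5 j6 -1.36 t 17.5 F [ 0.2 -0.  -0.3] gap 50.0 gf 0.0
```

View pics/w3.png

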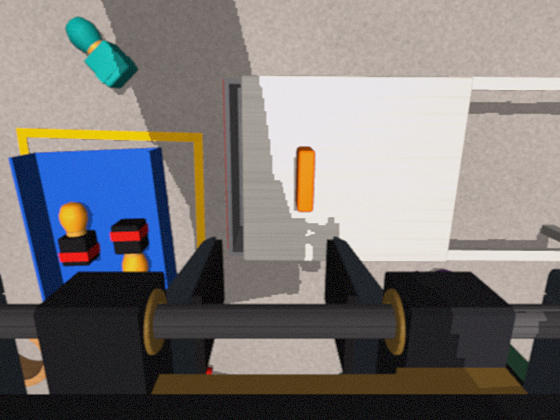

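The view shows both red lamps lying in the tray, at (78,235) and (130,240). The cover tab is at (305,180) and the cover is still shut.

Call:
move_arm(steps=[[7, 29, 20, 0], [7, 29, 60, 0], [7, 29, 100, 0], [7, 29, 135, 0], [7, 29, 165, 0], [7, 29, 190, 0], [7, 29, 203, 0], [7, 29, 205, 0], [7, 29, 205, 0], [7, 29, 205, 0]])

```text
clock: 18.5
position: [0.4639, 0.1489, 0.1445]
tcp_rot: [0.011, 3.14, 0.001]
contact_force: [0.6, -0.9, -0.5]
finger_gap: 0.552
grasp_force: 0.0
```

Call:
move_arm(steps=[[0, 0, 0, 0], [0, 0, 0, 0], [0, 0, 0, 0], [0, 0, 0, 0], [0, 0, 0, 0], [0, 0, 0, 0], [0, 0, 0, 0], [0, 10, 0, 0], [0, 20, 0, 0], [0, 30, 0, 0]], jaw=0, newtons=20)

```text
clock: 19.5
position: [0.4636, 0.1796, 0.1435]
tcp_rot: [0.011, 3.141, 0.0]
contact_force: [2.3, -3.0, 1.7]
finger_gap: 0.176
grasp_force: 20.0
```

Call:
move_arm(steps=[[0, 22, 0, 0], [-1, 44, 0, 0], [-1, 66, 0, 0], [-1, 88, 0, 0], [-2, 110, 0, 0], [-2, 132, 0, 0], [-2, 154, 0, 0], [-3, 172, 0, 0], [-3, 182, 0, 0], [-3, 186, 0, 0]])

```text
clock: 20.5
position: [0.4662, 0.3628, 0.1432]
tcp_rot: [-0.006, -3.138, 0.012]
contact_force: [-3.1, -39.6, 29.2]
finger_gap: 0.541
grasp_force: 20.0
```

Call:
move_arm(steps=[[0, 0, 0, 0], [0, 0, 0, 0], [0, 0, 0, 0], [0, 0, 0, 0], [0, 0, 0, 0], [0, 0, -30, 0], [0, 0, -70, 0], [0, 0, -110, 0], [0, 0, -150, 0], [0, 0, -180, 0]], jaw=0.6)

```text
clock: 21.5
position: [0.468, 0.3653, 0.3263]
tcp_rot: [0.01, 3.139, 0.003]
contact_force: [0.1, 0.2, -0.9]
finger_gap: 0.599
grasp_force: 0.0
```

```bash
python3 - <<'E'
from h import *
plan([.60,-.06,.40],90)
im,d,K,T=shot("wrist"); W=cloud(d,K,T)
tb=W[(mask(im,"orange")>0)&(W[...,2]>.143)&(W[...,2]<.155)]; print("tab",cv2.minAreaRect((tb[:,:2]*1000).astype(np.float32)))
E
```

```text
move [-135.  -424.3  -74.2] twist -0.4 | tcp [0.468  0.3653 0.3263] yh 89.6 j6 -0.94 t 21.5 F [ 0.1  0.2 -0.9] gap 54.5 gf 0.0
tab ((526.6825561523438, 476.93994140625), (217.22589111328125, 276.25469970703125), 3.359203815460205)
```

Call:
move_arm(steps=[[-20, -40, -40, 0], [-30, -80, -70, 0], [-45, -125, -70, 0], [-60, -170, -70, 0], [-75, -215, -70, 0], [-75, -215, -70, 0], [-75, -215, -70, 0], [-75, -215, -70, 0], [-75, -215, -70, 0], [-75, -215, -70, 0]])

```text
clock: 22.55
position: [0.5409, 0.1504, 0.3933]
tcp_rot: [-0.008, -3.142, -0.0]
contact_force: [-0.1, 0.3, 0.7]
finger_gap: 0.601
grasp_force: 0.0
```

```bash
python3 - <<'E'
from h import *
im,d,K,T=shot("wrist","w4"); np.save("pics/w4.npy",d); W=cloud(d,K,T)
m=(mask(im,"orange")>0)&(W[...,2]>.12)&(W[...,2]<.16)&(W[...,0]<.52)
tb=W[m]; print("tab",len(tb), cv2.minAreaRect((tb[:,:2]*1000).astype(np.float32)) if len(tb) else "")
plan([.60,-.06,.40],90)
im,*_=shot("scene","s4")
E
```

```text
tab 882 ((467.2142333984375, 343.4872131347656), (15.198469161987305, 57.93986511230469), 89.38018798828125)
 move [ -60.2 -209.9   -6.7] twist -0.3 | tcp [0.5409 0.1502 0.3933] yh 89.7 j6 -1.34 t 22.6 F [ 0.6  0.6 -0.4] gap 54.6 gf 0.0
```

View pics/w4.png

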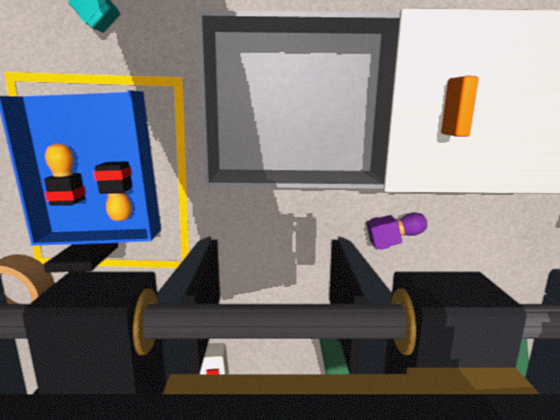

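View pics/s4.png

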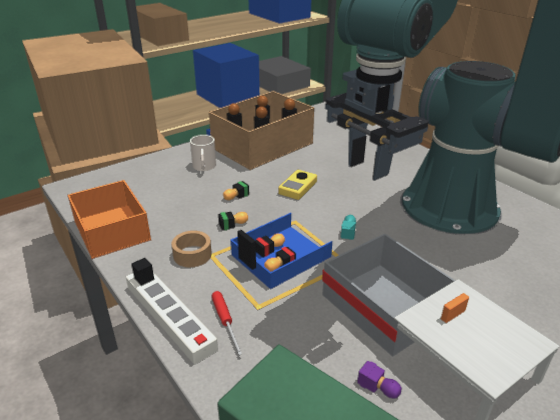

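The cover now stands at its open stop; it had started about 20 mm ajar. Both red lamps lie in the tray at (65,175) and (115,190), and the bin is open at (300,100).

```bash
cat >> h.py <<'E'
def tray(im,W,z0=0.):
    bl=(mask(im,"blue")>0)&(W[...,0]>.3)&(W[...,0]<.85)&(W[...,2]>z0+.044)&(W[...,2]<z0+.06)
    q=W[bl]; r=cv2.minAreaRect((q[:,:2]*1000).astype(np.float32)); print("tray rim",np.round(r[0],1),np.round(r[1],1),round(r[2],2))
E
python3 - <<'E'
from h import *
im=cv2.imread("pics/w4.png");d=np.load("pics/w4.npy");ci=viewer.camera_info("wrist");W=cloud(d,ci["mtx"],ci["pose"])
tray(im,W)
h=W[(abs(W[...,0]-.655)<.05)&(abs(W[...,1]+.11)<.06)&(W[...,2]>.105)&(W[...,2]<.13)]; print("handle",len(h), cv2.minAreaRect((h[:,:2]*1000).astype(np.float32)),np.median(h[:,2]) if len(h) else "")
b=W[(abs(W[...,2]-.1)<.004)&(W[...,0]<.6)&(W[...,0]>.3)&(W[...,1]<.3)]; print("rim",b.min(0),b.max(0),cv2.minAreaRect((b[:,:2]*1000).astype(np.float32)))
f=W[(abs(W[...,2]-.005)<.004)&(W[...,0]<.55)&(W[...,0]>.38)&(W[...,1]<.3)&(W[...,1]>.1)]; print("floor",f.min(0),f.max(0))
plan([.6565,-.107,.20],91.9)
E
```

```text
tray rim [ 551.1 -109.8] [202.6 169.9] 1.83
handle 641 ((654.6548461914062, -105.79916381835938), (14.345063209533691, 60.236297607421875), 1.6236392259597778) 0.11575675493461923
rim [0.36779949 0.06552657 0.09600159] [0.56152697 0.28346474 0.10397543] ((464.60723876953125, 174.7764892578125), (216.38780212402344, 190.56393432617188), 89.0461196899414)
floor [0.38000675 0.10001316 0.00306725] [0.54998689 0.28975763 0.00899616]
 move [-117.  -256.4  193.3] twist -2.2 | tcp [0.5409 0.1501 0.3933] yh 89.7 j6 -1.34 t 22.6 F [-0.3 -1.1  1.3] gap 54.9 gf 0.0
```

Call:
move_arm(steps=[[-12, -26, 10, 0], [-30, -65, 40, -1], [-48, -105, 80, -2], [-66, -145, 115, -2], [-84, -185, 150, -2], [-100, -220, 175, -2], [-117, -256, 193, -2], [-117, -256, 193, -2], [-117, -256, 193, -2], [-117, -256, 193, -2]], jaw=1)

```text
clock: 23.65
position: [0.6564, -0.1067, 0.2008]
tcp_rot: [-0.045, 3.141, 0.0]
contact_force: [0.3, 0.7, 0.3]
finger_gap: 0.996
grasp_force: 0.0
```

```bash
python3 - <<'E'
from h import *
plan([.6558,-.1063,.091],91.8)
im,d,K,T=shot("wrist"); W=cloud(d,K,T)
h=W[(abs(W[...,0]-.655)<.05)&(abs(W[...,1]+.11)<.04)&(W[...,2]>.108)&(W[...,2]<.13)]; print("handle",len(h), cv2.minAreaRect((h[:,:2]*1000).astype(np.float32)) if len(h) else "")
tray(im,W)
E
```

```text
move [  0.6   0.4 109.8] twist -0.2 | tcp [ 0.6564 -0.1067  0.2008] yh 91.6 j6 -1.8 t 23.6 F [0.3 0.7 0.3] gap 90.6 gf 0.0
handle 2017 ((655.3277587890625, -106.45263671875), (14.633110046386719, 59.93513488769531), 1.8846027851104736)
tray rim [ 578.2 -109.2] [141.7 167.9] 1.73
```

Call:
move_arm(steps=[[1, 0, 30, 0], [1, 0, 60, 0], [1, 0, 90, 0], [1, 0, 105, 0], [1, 0, 109, 0], [1, 0, 109, 0], [1, 0, 109, 0], [1, 0, 109, 0], [1, 0, 109, 0], [1, 0, 109, 0]])

```text
clock: 24.7
position: [0.6556, -0.1076, 0.0919]
tcp_rot: [-0.044, 3.141, -0.0]
contact_force: [0.0, 0.4, -0.0]
finger_gap: 1.002
grasp_force: 0.0
```

Call:
move_arm(steps=[[0, 0, 0, 0], [0, 0, 0, 0], [0, 0, 0, 0], [0, 0, 0, 0], [0, 0, 0, 0], [0, 0, 0, 0], [0, 0, 0, 0], [0, 0, 0, 0], [0, 0, -5, 0], [0, 0, -10, 0]], jaw=0, newtons=60)

```text
clock: 25.7
position: [0.6551, -0.1075, 0.1014]
tcp_rot: [0.044, -3.141, 0.0]
contact_force: [0.2, 0.1, -3.8]
finger_gap: 0.653
grasp_force: 60.0
```

Call:
move_arm(steps=[[0, 0, -3, 0], [0, 0, -6, 0], [0, 0, -10, 0], [0, 0, -14, 0], [0, 0, -18, 0], [0, 0, -22, 0], [0, 0, -26, 0], [0, 0, -30, 0], [0, 0, -30, 0], [0, 0, -30, 0]])

```text
clock: 26.7
position: [0.6554, -0.1075, 0.1314]
tcp_rot: [-0.044, 3.141, -0.0]
contact_force: [-0.1, 0.3, -3.8]
finger_gap: 0.655
grasp_force: 60.0
```

```bash
python3 - <<'E'
from h import *
plan([.6558,-.1063,.091],91.8); print(bot.sense()["wrist_torque"])
im,d,K,T=shot("scene","s5"); W=cloud(d,K,T)
m=(mask(im,"blue")>0)&(W[...,0]>.4)&(W[...,0]<.7)&(abs(W[...,1]+.11)<.12)
f=W[m]; 
for x in np.arange(.44,.66,.03): 
    q=f[(abs(f[:,0]-x)<.01)&(abs(f[:,1]+.11)<.02)]; print(round(x,2),len(q),np.percentile(q[:,2],20).round(4) if len(q) else "")
cv2.imwrite("pics/s5c.png",cv2.resize(im[190:310,190:380],None,fx=3,fy=3))
E
```

```text
move [-0.5  1.2 40.4] twist -0.2 | tcp [ 0.6554 -0.1075  0.1314] yh 91.6 j6 -1.8 t 26.7 F [-0.1  0.3 -3.8] gap 59.6 gf 60.0
[ 0.0131706  -0.28238575 -0.00955952]
0.44 11 0.0403
0.47 71 0.0413
0.5 65 0.0411
0.53 1 0.0452
0.56 21 0.0413
0.59 24 0.0418
0.62 0 
0.65 26 0.0451
```

View pics/s5c.png

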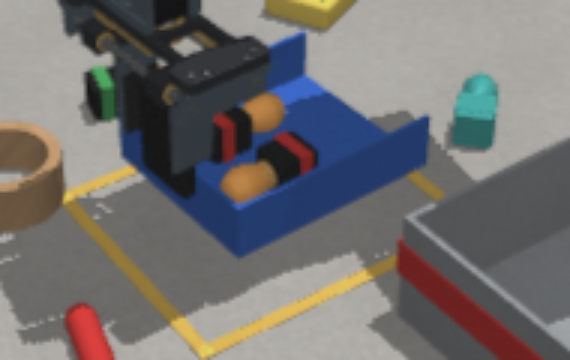

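Call:
move_arm(steps=[[0, 0, -8, 0], [0, 0, -22, 0], [0, 0, -42, 0], [0, 0, -64, 0], [0, 0, -88, 0], [0, 0, -112, 0], [0, 0, -136, 0], [0, 0, -158, 0], [0, 0, -175, 0], [0, 0, -185, 0]])

```text
clock: 27.75
position: [0.6557, -0.1076, 0.3187]
tcp_rot: [-0.044, 3.139, -0.001]
contact_force: [-0.6, 0.1, -4.2]
finger_gap: 0.655
grasp_force: 60.0
```

Call:
move_arm(steps=[[1, 4, 0, 0], [4, 13, 0, 0], [8, 26, 0, 0], [12, 43, 0, 0], [17, 60, 0, 0], [22, 77, 0, 0], [28, 96, 0, 0], [34, 116, 0, 0], [39, 135, 0, 0], [44, 152, 0, 0]])

```text
clock: 28.75
position: [0.6064, 0.045, 0.3165]
tcp_rot: [-0.045, 3.141, 0.0]
contact_force: [0.9, -0.3, -2.8]
finger_gap: 0.654
grasp_force: 60.0
```

Call:
move_arm(steps=[[5, 17, 0, 0], [10, 34, 0, 0], [15, 51, 0, 0], [20, 68, 0, 0], [25, 85, 0, 0], [30, 102, 0, 0], [34, 116, 0, 0], [36, 126, 0, 0], [38, 131, 0, 0], [38, 133, 0, 0]])

```text
clock: 29.75
position: [0.5652, 0.1755, 0.3163]
tcp_rot: [0.045, -3.141, 0.0]
contact_force: [0.2, 0.2, -3.7]
finger_gap: 0.655
grasp_force: 60.0
```

```bash
python3 - <<'E'
from h import *
plan([.565,.175,.316],91.6); print(bot.sense()["wrist_torque"])
im,d,K,T=shot("scene","s6"); W=cloud(d,K,T)
cv2.imwrite("pics/s6c.png",im[180:400,200:480])
E
```

```text
move [ 0.2 -0.5  0.3] twist 0.0 | tcp [0.5652 0.1755 0.3163] yh 91.6 j6 -1.34 t 29.8 F [ 0.2  0.2 -3.7] gap 59.6 gf 60.0
[ 0.05043659 -0.29783229  0.00045436]
```

View pics/s6.png

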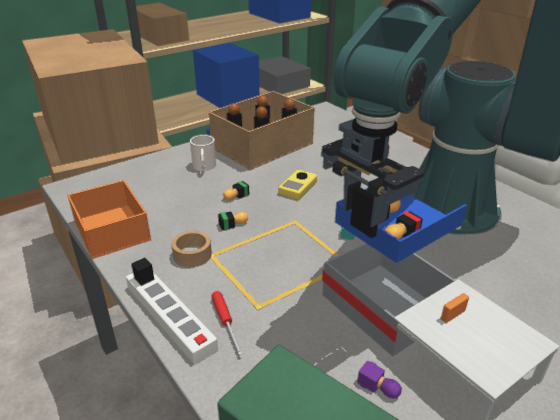

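The tray hangs level over the open bin at (400,225), and the whole outline shows at (275,262). Next I lower the grip in stages so the tray pivots front down.

Call:
move_arm(steps=[[0, 0, 0, 0], [0, 0, 0, 0], [0, 0, 0, 0], [0, 0, 0, 0], [0, 0, 0, 0], [0, 0, 0, 0], [0, 0, 0, 0], [0, 0, 0, 0], [0, 0, 0, 0], [0, 0, 0, 0]], newtons=25)

```text
clock: 30.8
position: [0.5654, 0.1751, 0.3164]
tcp_rot: [-0.044, 3.141, 0.0]
contact_force: [0.6, 0.4, -2.8]
finger_gap: 0.656
grasp_force: 25.0
```

```bash
cat >> h.py <<'E'
def tilt():
    "front-down angle of the tray from the depth of the blue floor (scene camera), x-z slope"
    im,d,K,T=shot("scene"); W=cloud(d,K,T); s,t,M=state(); print("torque",np.round(s["wrist_torque"],3),"F",np.round(s["contact_force"],1))
    m=(mask(im,"blue")>0)&(W[...,0]>.3)&(W[...,0]<.75)&(abs(W[...,1]-t[1])<.07)
    q=W[m]; print("blue",len(q))
    if len(q)>20:
        u,sv,vt=np.linalg.svd(q-q.mean(0),full_matrices=False); n=vt[2]*np.sign(vt[2][2]); print("normal",n.round(3),"mean",q.mean(0).round(3),"min x pt",q[q[:,0].argmin()].round(3))
    return im
E
python3 - <<'E'
from h import *
tilt()
E
```

```text
torque [ 0.022 -0.2   -0.014] F [-0.4  0.3 -3.7]
blue 1637
normal [-0.116 -0.045  0.992] mean [0.48  0.176 0.239] min x pt [0.355 0.191 0.227]
```

Call:
move_arm(steps=[[0, 0, 0, 0], [0, 0, 0, 0], [0, 0, 0, 0], [0, 0, 0, 0], [0, 0, 0, 0], [0, 0, 0, 0], [0, 0, 0, 0], [0, 0, 0, 0], [0, 0, 0, 0], [0, 0, 0, 0]], newtons=20)

```text
clock: 31.85
position: [0.5654, 0.1751, 0.3164]
tcp_rot: [0.044, -3.141, 0.0]
contact_force: [0.3, -0.4, -3.6]
finger_gap: 0.657
grasp_force: 20.0
```

```bash
python3 - <<'E'
from h import *
tilt()
E
```

```text
torque [ 0.028 -0.297 -0.015] F [ 0. -1. -3.]
blue 1630
normal [-0.116 -0.041  0.992] mean [0.48  0.177 0.239] min x pt [0.355 0.204 0.226]
```

Not slipping yet (the fit includes the walls). Lower the grip further.

Call:
move_arm(steps=[[0, 0, 0, 0], [0, 0, 0, 0], [0, 0, 0, 0], [0, 0, 0, 0], [0, 0, 0, 0], [0, 0, 0, 0], [0, 0, 0, 0], [0, 0, 0, 0], [0, 0, 0, 0], [0, 0, 0, 0]], newtons=14)

```text
clock: 32.9
position: [0.5654, 0.1751, 0.3164]
tcp_rot: [0.044, -3.141, -0.0]
contact_force: [-0.9, -0.5, -3.4]
finger_gap: 0.66
grasp_force: 14.0
```

```bash
python3 - <<'E'
from h import *
tilt()
E
```

```text
torque [ 0.045 -0.262  0.034] F [ 0.3  0.6 -3.8]
blue 1627
normal [-0.116 -0.044  0.992] mean [0.48  0.177 0.239] min x pt [0.355 0.155 0.226]
```

Call:
move_arm(steps=[[0, 0, 0, 0], [0, 0, 0, 0], [0, 0, 0, 0], [0, 0, 0, 0], [0, 0, 0, 0], [0, 0, 0, 0], [0, 0, 0, 0], [0, 0, 0, 0], [0, 0, 0, 0], [0, 0, 0, 0]], newtons=11)

```text
clock: 33.95
position: [0.5654, 0.1751, 0.3164]
tcp_rot: [0.044, -3.141, 0.0]
contact_force: [-0.0, 0.1, -3.1]
finger_gap: 0.653
grasp_force: 11.0
```

```bash
python3 - <<'E'
from h import *
tilt()
E
```

```text
torque [ 0.059 -0.115 -0.004] F [ 0.4  0.3 -4.8]
blue 1211
normal [-0.504 -0.026  0.863] mean [0.581 0.18  0.246] min x pt [0.408 0.117 0.151]
```

Call:
move_arm(steps=[[0, 0, 0, 0], [0, 0, 0, 0], [0, 0, 0, 0], [0, 0, 0, 0], [0, 0, 0, 0], [0, 0, 0, 0], [0, 0, 0, 0], [0, 0, 0, 0], [0, 0, 0, 0], [0, 0, 0, 0]])

```text
clock: 35.0
position: [0.5654, 0.1751, 0.3164]
tcp_rot: [-0.044, 3.141, -0.0]
contact_force: [-0.2, -0.6, -3.2]
finger_gap: 0.657
grasp_force: 11.0
```

```bash
python3 - <<'E'
from h import *
im=tilt(); cv2.imwrite("pics/s7.png",cv2.resize(im[170:360,290:500],None,fx=2.5,fy=2.5))
print([bot.sense()["contact_force"][2].round(2) for _ in range(3)])
E
```

```text
torque [ 0.002 -0.168 -0.   ] F [-0.2 -0.1 -3.9]
blue 1205
normal [-0.501 -0.026  0.865] mean [0.581 0.18  0.246] min x pt [0.406 0.175 0.152]
[np.float64(-3.93), np.float64(-3.93), np.float64(-3.93)]
```

View pics/s7.png

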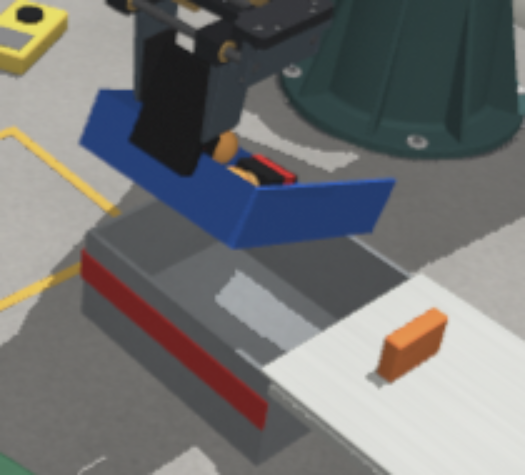

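The tray is tilted about 28° with the lamps still in it (the bulbs show at (225,150)). I loosen a little more.

Call:
move_arm(steps=[[0, 0, 0, 0], [0, 0, 0, 0], [0, 0, 0, 0], [0, 0, 0, 0], [0, 0, 0, 0], [0, 0, 0, 0], [0, 0, 0, 0], [0, 0, 0, 0], [0, 0, 0, 0], [0, 0, 0, 0]], newtons=8)

```text
clock: 36.05
position: [0.5654, 0.1751, 0.3163]
tcp_rot: [0.044, -3.141, -0.0]
contact_force: [-0.6, 0.0, -3.6]
finger_gap: 0.658
grasp_force: 8.0
```

```bash
python3 - <<'E'
from h import *
im=tilt()
E
```

```text
torque [-0.005 -0.145  0.001] F [-1.1  0.7 -4.3]
blue 1209
normal [-0.504 -0.026  0.863] mean [0.581 0.18  0.246] min x pt [0.41  0.119 0.153]
```

Call:
move_arm(steps=[[0, 0, 0, 0], [0, 0, 0, 0], [0, 0, 0, 0], [0, 0, 0, 0], [0, 0, 0, 0], [0, 0, 0, 0], [0, 0, 0, 0], [0, 0, 0, 0], [0, 0, 0, 0], [0, 0, 0, 0]], newtons=6)

```text
clock: 37.1
position: [0.5654, 0.1751, 0.3165]
tcp_rot: [-0.044, 3.141, 0.0]
contact_force: [-0.2, -0.6, -2.9]
finger_gap: 0.655
grasp_force: 6.0
```

```bash
python3 - <<'E'
from h import *
im=tilt()
E
```

```text
torque [ 0.036 -0.021  0.002] F [-0.2 -0.7 -2.3]
blue 1334
normal [-0.597 -0.027  0.802] mean [0.605 0.18  0.255] min x pt [0.37  0.207 0.081]
```

Call:
move_arm(steps=[[0, 0, 0, 0], [0, 0, 0, 0], [0, 0, 0, 0], [0, 0, 0, 0], [0, 0, 0, 0], [0, 0, 0, 0], [0, 0, 0, 0], [0, 0, 0, 0], [0, 0, 0, 0], [0, 0, 0, 0]])

```text
clock: 38.15
position: [0.5654, 0.1751, 0.3164]
tcp_rot: [-0.044, 3.141, -0.0]
contact_force: [-0.5, -0.6, -2.7]
finger_gap: 0.652
grasp_force: 6.0
```

```bash
python3 - <<'E'
from h import *
im=tilt(); a=cv2.resize(im[170:360,290:500],(420,380))
b,*_=shot("wrist"); b=cv2.resize(b,(380,285)); o=np.zeros((380,800,3),np.uint8); o[:,:420]=a; o[:285,420:]=b
cv2.imwrite("pics/s8.png",o)
E
```

```text
torque [0.023 0.024 0.003] F [-0.3  0.2 -3.7]
blue 1334
normal [-0.6   -0.027  0.799] mean [0.604 0.18  0.255] min x pt [0.37  0.187 0.079]
```

View pics/s8.png

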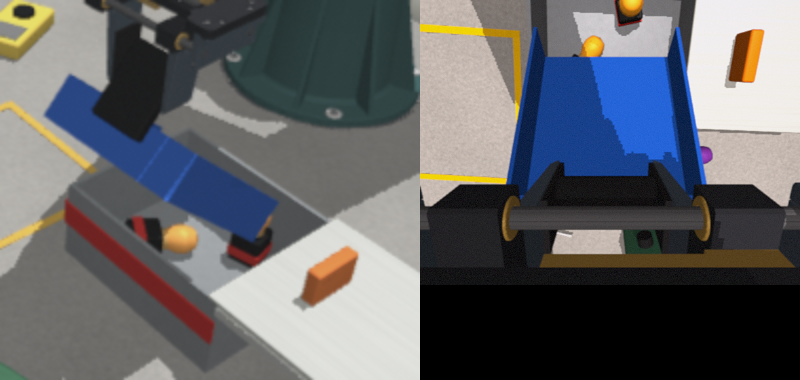

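Both failed lamps are in the bin and the tray is empty, hanging at about 50°. I grip harder, lift clear and measure the tilt.

Call:
move_arm(steps=[[0, 0, 0, 0], [0, 0, 0, 0], [0, 0, 0, 0], [0, 0, -10, 0], [0, 0, -25, 0], [0, 0, -45, 0], [0, 0, -70, 0], [0, 0, -95, 0], [0, 0, -115, 0], [0, 0, -125, 0]], newtons=30)

```text
clock: 39.25
position: [0.5659, 0.1752, 0.4448]
tcp_rot: [-0.044, 3.138, 0.001]
contact_force: [-0.1, -0.2, -2.0]
finger_gap: 0.655
grasp_force: 30.0
```

```bash
cat >> h.py <<'E'
def traytilt():
    im,d,K,T=shot("wrist"); W=cloud(d,K,T); s,t,M=state()
    m=(mask(im,"blue")>0); q=W[m]; L=(q-t)@M   # tool coords; tool x points to the tray front
    c=L[abs(L[:,1])<.05]; c=c[(c[:,0]>-.08)]
    A=np.c_[c[:,0],np.ones(len(c))]
    for _ in range(4):
        k=np.linalg.lstsq(A,c[:,2],rcond=None)[0]; g=abs(A@k-c[:,2])<.006; A,c=A[g],c[g]
    th=np.degrees(np.arctan(k[0])); i=np.argsort(c[:,0])[-30:]
    print("tilt",round(th,1),"lip(top of floor) tool x,z",c[i][:,0].mean().round(4),c[i][:,2].mean().round(4),"y range",L[:,1].min().round(3),L[:,1].max().round(3),len(c))
E
python3 - <<'E'
from h import *
traytilt(); plan([.516,-.098,.40],88.1)
im,d,K,T=shot("top"); W=cloud(d,K,T)
ye=(mask(im,"yellow")>0)&(abs(W[...,0]-.56)<.17)&(abs(W[...,1]+.10)<.15)&(W[...,2]<.01)
q=W[ye]; print("outline top",len(q),cv2.minAreaRect((q[:,:2]*1000).astype(np.float32)))
im,d,K,T=shot("scene"); W=cloud(d,K,T)
ye=(cv2.cvtColor(im,cv2.COLOR_BGR2HSV)[...,1]>130)&(mask(im,"yellow")+mask(im,"amber")>0)&(abs(W[...,0]-.56)<.17)&(abs(W[...,1]+.10)<.15)&(W[...,2]<.006)
q=W[ye]; print("outline scene",len(q),cv2.minAreaRect((q[:,:2]*1000).astype(np.float32)))
E
```

```text
tilt 41.8 lip(top of floor) tool x,z 0.0947 0.2066 y range nan nan 21794
 move [  57.9 -271.8   44.8] twist 3.5 | tcp [0.566  0.1752 0.4453] yh 91.6 j6 -1.34 t 39.3 F [ 0.1 -0.  -0.2] gap 60.1 gf 30.0
outline top 631 ((562.8143310546875, -99.33292388916016), (238.23582458496094, 279.85357666015625), 87.89879608154297)
outline scene 844 ((560.9495849609375, -98.3900146484375), (244.48703002929688, 284.96697998046875), 87.84170532226562)
```

Call:
move_arm(steps=[[0, -4, 0, 0], [1, -14, 0, 0], [2, -34, 0, 0], [4, -60, 0, 1], [6, -90, 0, 1], [8, -120, 0, 1], [9, -150, 0, 2], [11, -180, 0, 2], [12, -206, 0, 3], [13, -226, 0, 4]])

```text
clock: 40.4
position: [0.5581, -0.0533, 0.4406]
tcp_rot: [-0.068, -3.14, 0.0]
contact_force: [-0.8, -0.4, -1.9]
finger_gap: 0.658
grasp_force: 30.0
```

Call:
move_arm(steps=[[1, -14, 0, 0], [2, -28, 0, 0], [3, -40, 10, 0], [3, -46, 30, 0], [3, -48, 55, 0], [3, -48, 80, 0], [3, -48, 105, 0], [3, -48, 130, 0], [3, -48, 150, 0], [3, -48, 160, 0]])

```text
clock: 41.4
position: [0.5527, -0.0988, 0.2789]
tcp_rot: [-0.064, -3.138, -0.001]
contact_force: [-0.1, -0.0, -2.9]
finger_gap: 0.654
grasp_force: 30.0
```

```bash
python3 - <<'E'
from h import *
traytilt(); plan([.558,-.0995,.215],88.0)
E
```

```text
tilt 41.8 lip(top of floor) tool x,z 0.094 0.2059 y range nan nan 21793
 move [-5.7 -0.5 63.3] twist -0.4 | tcp [ 0.5525 -0.0988  0.2783] yh 87.6 j6 -1.75 t 41.5 F [-1.7 -0.  -4.8] gap 59.5 gf 30.0
```

Call:
move_arm(steps=[[-2, 0, 10, -0.4], [-4, -0.5, 22, -0.4], [-5.7, -0.5, 36, -0.4], [-5.7, -0.5, 48, -0.4], [-5.7, -0.5, 58, -0.4], [-5.7, -0.5, 64, -0.4], [-5.7, -0.5, 67, -0.4], [-5.7, -0.5, 69, -0.4], [-5.7, -0.5, 69, -0.4], [-5.7, -0.5, 69, -0.4]])

```text
clock: 42.45
position: [0.5596, -0.0998, 0.2128]
tcp_rot: [0.054, 3.141, -0.0]
contact_force: [-0.6, 0.3, -2.4]
finger_gap: 0.657
grasp_force: 30.0
```

```bash
python3 - <<'E'
from h import *
traytilt(); plan([.558,-.0995,.209],88.0)
E
```

```text
tilt 41.8 lip(top of floor) tool x,z 0.0943 0.2062 y range nan nan 21797
 move [1.7 0.2 3.8] twist 0.0 | tcp [ 0.5596 -0.0998  0.2128] yh 88.0 j6 -1.75 t 42.5 F [ 0.1 -0.9 -1.7] gap 59.6 gf 30.0
```

Call:
move_arm(steps=[[0, 0, 3, 0], [-8, 0, 8, 0], [-17, 0, 13, 0], [-25, 0, 18, 0], [-36, 0, 26, 0], [-47, 0, 34, 0], [-54, 0, 41, 0], [-61, 0, 47, 0], [-67, 0, 54, 0], [-73, 0, 61, 0]], newtons=10)

```text
clock: 43.5
position: [0.6328, -0.1023, 0.1507]
tcp_rot: [-0.054, -3.141, -0.0]
contact_force: [3.6, 0.2, 3.2]
finger_gap: 0.654
grasp_force: 10.0
```

```bash
python3 - <<'E'
from h import *
traytilt(); plan([.6675,-.1033,.091],88.0)
E
```

```text
tilt 17.6 lip(top of floor) tool x,z 0.1457 0.1387 y range nan nan 33876
 move [-34.7   0.1  58.6] twist 0.0 | tcp [ 0.6329 -0.1022  0.1496] yh 88.0 j6 -1.73 t 43.5 F [ 0.2 -0.4  1.2] gap 59.8 gf 10.0
```

Call:
move_arm(steps=[[-4.5, 0, 5.5, 0], [-9, 0, 11, 0], [-13, 0, 17, 0], [-17, 0, 23, 0], [-21, 0, 29, 0], [-24, 0, 35, 0], [-27, 0, 41, 0], [-30, 0, 47, 0], [-33, 0, 53, 0], [-35, 0, 59, 0]])

```text
clock: 44.55
position: [0.6678, -0.1035, 0.092]
tcp_rot: [0.054, 3.141, -0.0]
contact_force: [-0.6, 1.3, 15.4]
finger_gap: 0.659
grasp_force: 10.0
```

```bash
python3 - <<'E'
from h import *
plan([.67,-.1033,.091],88.0)
im,d,K,T=shot("top"); W=cloud(d,K,T); tray(im,W)
q=W[(mask(im,"blue")>0)&(abs(W[...,0]-.56)<.15)&(abs(W[...,1]+.1)<.12)&(W[...,2]<.03)]
for x in np.arange(.48,.64,.03): 
    z=q[abs(q[:,0]-x)<.01]; print(round(x,2),len(z),np.median(z[:,2]).round(4) if len(z) else "")
E
```

```text
move [-2.2  0.3  1. ] twist 0.0 | tcp [ 0.6678 -0.1035  0.092 ] yh 88.0 j6 -1.72 t 44.5 F [-0.6  1.3 15.4] gap 60.0 gf 10.0
tray rim [ 551.1 -182.2] [  2.8 172.7] 88.01
0.48 88 0.005
0.51 82 0.006
0.54 84 0.0058
0.57 83 0.0054
0.6 72 0.0053
0.63 63 0.0059
```

Flat on the table. Release, lift, and look from above.

Call:
move_arm(steps=[[0, 0, 0, 0], [0, 0, 0, 0], [0, 0, 0, 0], [0, 0, 0, 0], [0, 0, 0, 0], [0, 0, -15, 0], [0, 0, -40, 0], [0, 0, -80, 0], [0, 0, -120, 0], [0, 0, -160, 0]], jaw=1)

```text
clock: 45.6
position: [0.6672, -0.1035, 0.2552]
tcp_rot: [0.054, 3.14, -0.0]
contact_force: [-0.2, 0.4, 0.1]
finger_gap: 0.996
grasp_force: 0.0
```

Call:
move_arm(steps=[[10, 30, -40, 0], [25, 70, -80, 0], [40, 110, -120, 0], [50, 150, -150, 0], [60, 190, -150, 0], [70, 210, -150, 0], [70, 210, -150, 0], [70, 210, -150, 0], [70, 210, -150, 0], [70, 210, -150, 0]])

```text
clock: 46.6
position: [0.6049, 0.1078, 0.4023]
tcp_rot: [-0.056, -3.141, 0.0]
contact_force: [-0.4, -0.0, 0.4]
finger_gap: 0.996
grasp_force: 0.0
```

```bash
cat >> h.py <<'E'
def fit():
    o=[]
    for cam in("wrist","top"):
        im,d,K,T=shot(cam,"fit_"+cam); W=cloud(d,K,T); print(cam); tray(im,W)
        near=(abs(W[...,0]-.56)<.19)&(abs(W[...,1]+.10)<.16)
        h=W[near&(W[...,2]>.108)&(W[...,2]<.13)]
        if len(h)>10: print("handle",cv2.minAreaRect((h[:,:2]*1000).astype(np.float32)))
        ye=(mask(im,"yellow")>0)&near&(W[...,2]<.006)
        q=W[ye]; print("outline",len(q),cv2.minAreaRect((q[:,:2]*1000).astype(np.float32)))
E
python3 - <<'E'
from h import *
fit(); plan([.47,.3435,.30],89.1)
E
```

```text
wrist
tray rim [ 566.2 -100.3] [169.1 201.5] 87.87
handle ((670.8434448242188, -103.7425537109375), (59.960506439208984, 14.056633949279785), 88.00098419189453)
outline 2162 ((564.1754150390625, -101.1072998046875), (238.69830322265625, 281.6097717285156), 88.30650329589844)
top
tray rim [ 564.5 -101.8] [165.6 195.6] 88.4
handle ((667.1181030273438, -104.36360168457031), (14.482454299926758, 56.697139739990234), 0.06888506561517715)
outline 385 ((562.544921875, -109.8013916015625), (217.0364532470703, 279.9833679199219), 88.05093383789062)
 move [143.2 230.5 102.3] twist -1.1 | tcp [0.6049 0.108  0.4022] yh 88.0 j6 -1.4 t 46.7 F [-0.1 -0.8  0.8] gap 90.8 gf 0.0
```

Call:
move_arm(steps=[[10, 20, 0, 0], [28, 48, 0, 0], [52, 84, 0, -1], [76, 122, 20, -1], [100, 160, 50, -1], [120, 195, 80, -1], [138, 220, 100, -1], [146, 231, 102, -1], [146, 231, 102, -1], [146, 231, 102, -1]], jaw=0.6)

```text
clock: 47.7
position: [0.4678, 0.3444, 0.3014]
tcp_rot: [0.027, 3.14, 0.001]
contact_force: [-0.4, -0.2, -0.2]
finger_gap: 0.598
grasp_force: 0.0
```

```bash
python3 - <<'E'
from h import *
im,d,K,T=shot("wrist","w9"); W=cloud(d,K,T)
m=(mask(im,"orange")>0)&(W[...,2]>.143)&(W[...,2]<.155)&(W[...,0]<.52)
tb=W[m]; print("tab",len(tb), cv2.minAreaRect((tb[:,:2]*1000).astype(np.float32)))
for c in("red","amber"):
  for b in blobs(im,W,c,60):
    if b[2][0]<.57 and .05<b[2][1]<.3: print(c,b[:3],"max z",b[3][:,2].max())
b=W[(W[...,0]>.38)&(W[...,0]<.55)&(W[...,1]>.08)&(W[...,1]<.27)&(W[...,2]<.2)]; print("max z in bin",np.percentile(b[:,2],[50,99,100]))
plan([.4672,.3435,.1435],89.2)
E
```

```text
tab 558 ((466.53973388671875, 344.4186706542969), (14.487543106079102, 59.10801696777344), 88.94123840332031)
red (array([161., 107.]), np.int32(156), array([0.3925, 0.2219, 0.0256])) max z 0.035896791232401803
red (array([ 57., 199.]), np.int32(568), array([0.4892, 0.0993, 0.0426])) max z 0.04517139140188986
amber (array([130., 113.]), np.int32(1083), array([0.3965, 0.209 , 0.0848])) max z 0.09165862541229697
amber (array([ 67., 157.]), np.int32(1097), array([0.4424, 0.1165, 0.0358])) max z 0.04273012005061172
max z in bin [0.0067695  0.08784707 0.09165863]
 move [  1.   -0.7 158. ] twist -0.2 | tcp [0.4679 0.3441 0.3015] yh 89.0 j6 -0.96 t 47.8 F [-0.3 -0.7  0.3] gap 54.5 gf 0.0
```

Call:
move_arm(steps=[[1, 0, 30, 0], [1, 0, 65, 0], [1, 0, 100, 0], [1, 0, 130, 0], [1, 0, 150, 0], [1, 0, 157, 0], [1, 0, 157, 0], [1, 0, 157, 0], [1, 0, 157, 0], [1, 0, 157, 0]])

```text
clock: 48.75
position: [0.4663, 0.345, 0.1445]
tcp_rot: [0.027, 3.14, 0.001]
contact_force: [-0.2, 0.2, 0.9]
finger_gap: 0.602
grasp_force: 0.0
```

Call:
move_arm(steps=[[0, 0, 0, 0], [0, 0, 0, 0], [0, 0, 0, 0], [0, 0, 0, 0], [0, 0, 0, 0], [0, 0, 0, 0], [0, 0, 0, 0], [0, -6, 0, 0], [0, -16, 0, 0], [0, -30, 0, 0]], jaw=0, newtons=25)

```text
clock: 49.75
position: [0.4653, 0.314, 0.1434]
tcp_rot: [0.026, 3.141, 0.0]
contact_force: [2.3, 3.2, -2.4]
finger_gap: 0.176
grasp_force: 25.0
```

Call:
move_arm(steps=[[0, -20, 0, 0], [0, -40, 0, 0], [0, -60, 0, 0], [0, -80, 0, 0], [0, -100, 0, 0], [0, -120, 0, 0], [0, -140, 0, 0], [0, -155, 0, 0], [0, -165, 0, 0], [0, -170, 0, 0]])

```text
clock: 50.75
position: [0.4625, 0.1431, 0.1434]
tcp_rot: [0.028, 3.14, -0.0]
contact_force: [6.4, 2.1, -9.2]
finger_gap: 0.173
grasp_force: 25.0
```

```bash
python3 - <<'E'
from h import *
plan([.4632,.1285,.1435],89.0)
E
```

```text
move [ -0.9 -14.5  -0.1] twist -0.0 | tcp [0.4625 0.1431 0.1434] yh 89.0 j6 -1.3 t 50.8 F [ 6.4  2.1 -9.2] gap 15.7 gf 25.0
```

Call:
move_arm(steps=[[0, -3, 0, 0], [0, -6, 0, 0], [0, -9, 0, 0], [0, -11, 0, 0], [0, -13, 0, 0], [0, -14, 0, 0], [0, -15, 0, 0], [0, -16, 0, 0], [0, -17, 0, 0], [0, -17, 0, 0]])

```text
clock: 51.75
position: [0.4624, 0.1299, 0.1433]
tcp_rot: [0.032, 3.139, 0.009]
contact_force: [4.5, 50.0, -18.2]
finger_gap: 0.186
grasp_force: 25.0
```

```bash
python3 - <<'E'
from h import *
plan([.4632,.1285,.1435],89.0)
E
```

```text
move [-0.9 -1.4 -0.2] twist -0.2 | tcp [0.4624 0.1299 0.1433] yh 88.8 j6 -1.33 t 51.8 F [  4.5  50.  -18.2] gap 16.9 gf 25.0
```

Call:
move_arm(steps=[[0, 3, 0, 0], [0, 3, 0, 0], [0, 3, 0, 0], [0, 3, 0, 0], [0, 3, 0, 0], [0, 3, 0, 0], [0, 3, -20, 0], [0, 3, -60, 0], [0, 3, -100, 0], [0, 3, -140, 0]], jaw=0.6)

```text
clock: 52.75
position: [0.4618, 0.1306, 0.2849]
tcp_rot: [-0.027, -3.141, 0.0]
contact_force: [1.1, 0.1, -0.2]
finger_gap: 0.604
grasp_force: 0.0
```

Call:
move_arm(steps=[[-20, 0, -30, 0], [-50, 0, -70, 0], [-80, 0, -110, 0], [-110, 0, -130, 0], [-140, 0, -130, 0], [-140, 0, -130, 0], [-140, 0, -130, 0], [-140, 0, -130, 0], [-140, 0, -130, 0], [-140, 0, -130, 0]])

```text
clock: 53.75
position: [0.6015, 0.1284, 0.4135]
tcp_rot: [0.027, 3.141, 0.0]
contact_force: [0.2, 0.2, -0.2]
finger_gap: 0.598
grasp_force: 0.0
```

```bash
python3 - <<'E'
from h import *
fit(); im,d,K,T=shot("wrist","w10"); W=cloud(d,K,T)
m=(mask(im,"orange")>0)&(W[...,2]>.143)&(W[...,2]<.155)&(W[...,0]<.52)
tb=W[m]; print("tab",len(tb), cv2.minAreaRect((tb[:,:2]*1000).astype(np.float32)))
im,d,K,T=shot("top","t10"); W=cloud(d,K,T)
for c in("red","amber","green"): print(c,[b[:3] for b in blobs(im,W,c,30) if .3<b[2][0]<.9 and abs(b[2][1])<.45])
cv2.imwrite("pics/s10.png",shot("scene")[0])
E
```

```text
wrist
tray rim [ 566.2 -100.4] [169.2 201.5] 87.91
handle ((671.3458862304688, -103.86601257324219), (60.73441696166992, 14.604477882385254), 87.79765319824219)
outline 2211 ((564.7057495117188, -101.29248809814453), (239.029052734375, 282.7378234863281), 87.87601470947266)
top
tray rim [ 563.8 -101.6] [164.7 195.5] 87.91
handle ((667.35009765625, -104.545166015625), (56.5046272277832, 13.546902656555176), 89.16212463378906)
outline 417 ((562.1338500976562, -101.46712493896484), (235.60940551757812, 280.9092712402344), 88.7329330444336)
tab 259 ((464.22698974609375, 129.72018432617188), (14.534350395202637, 59.12803649902344), 88.67842864990234)
red [(array([215., 151.]), np.int32(179), array([ 0.7745, -0.0291,  0.0257])), (array([185., 246.]), np.int32(119), array([0.4594, 0.0633, 0.0728]))]
amber [(array([239., 176.]), np.int32(60), array([ 0.6951, -0.1091,  0.0033])), (array([205., 229.]), np.int32(305), array([0.5073, 0.0131, 0.0019])), (array([297., 217.]), np.int32(87), array([ 0.5533, -0.2979,  0.0299])), (array([335., 231.]), np.int32(88), array([ 0.5062, -0.42  ,  0.0298])), (array([161., 245.]), np.int32(102), array([0.4585, 0.1259, 0.1467]))]
green [(array([300., 204.]), np.int32(42), array([ 0.5955, -0.3101,  0.0371])), (array([336., 245.]), np.int32(44), array([ 0.4604, -0.4237,  0.0386]))]
```

View pics/w10.png

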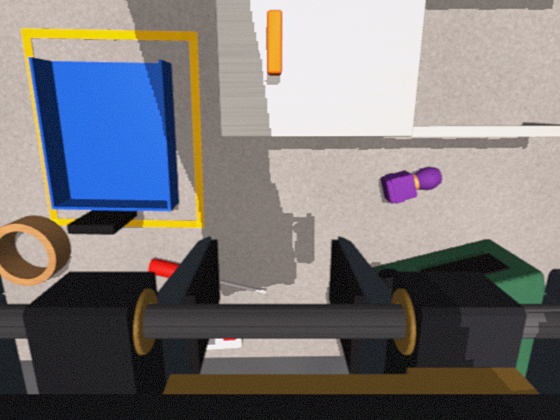

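View pics/s10.png

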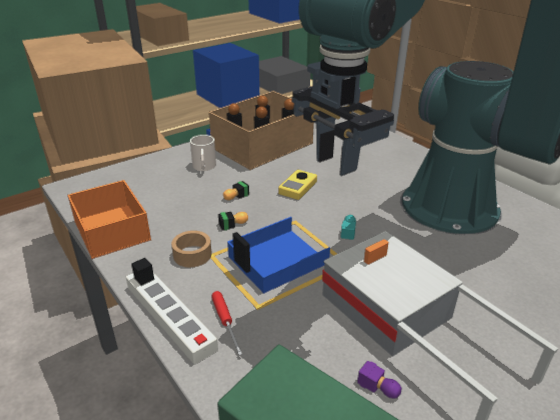

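The tray stands square inside the outline at (115,135), within about 2 mm. The cover is against its shut stop with the tab at (275,40), and the passed lamps have not moved.

```bash
python3 -c "
from plant import bot
print(bot.sign_off())"
```

```text
the job is handed in; nothing more can be done
None
```

The job is done and handed in: both failed lamps are in the reject bin, the empty tray is back square in its outline (within about 2 mm, handle end as at the start), and the cover is pushed shut to its stop.

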